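# Lift a bronze bush out of its nest by its collar with sprung tweezers

## Task

Pull open the upper drawer of the small blue-fronted drawer unit by its handle and take out the sprung lifting tweezers by their blue grips. Bring their jaws gently and level round the neck of the bronze-coloured bush on the steel nest plate and squeeze until the left arm stands in the middle of the red part of their little scale, so that the jaws catch under the upper collar without pinching the neck; then lift the bush level, straight up out of its nest. Finish while still holding it there in the tweezers, its foot well above the top of the white bush, with the jaw gap kept steady on the red mark; leave the white bush in its nest.

Things in the scene. Friction and masses are not known exactly. Their poses are not given: they have to be found in the camera images.
- unit: drawer unit standing on the bench: grey steel case 200 deep (its x) x 250 wide (its y) x 135 mm high, two blue drawer fronts one above the other; fixed. Origin at the centre of its underside; its -x axis points out of the drawer fronts, so drawers open along its -x
- unit_drawer0 (a joint): upper drawer: how far it is pulled out, in m (0 shut, 0.155 at the stop). It slides lightly (a few N) and stays where it is left. Its open box is 155 mm front to back (6 mm walls, 15 mm front) x 207 mm wide inside with walls 36 mm above its rubber-lined floor
- unit_drawer0_handle (a point): middle of the upper drawer's handle: a round bar 11 mm thick and 120 mm long, level, along the unit's y, 35 mm out from the drawer front and about 36 mm below the unit's top; moves with the drawer; its axes are the unit's
- tweezers_grip (a point): loose sprung tweezers (80 g) lying flat across the upper drawer: two steel arms with blue grip sleeves, hinged at a spring barrel. Point midway between the sleeves, half-way up them (9 mm above the drawer floor); x to the jaws, z up. Hinge 90 mm behind it, jaw ends 88 mm ahead. Sleeves 34 mm long, 18 mm high; width over both: 52 mm at rest, 40 mm at the mark
- tweezers_jaws (a point): point midway between the jaws where the bush's axis belongs, 65 mm ahead of the grip point. Jaws straight, 5 x 5 mm, from 22 mm behind it to 24 mm ahead, with a 3 mm lip on top of their ends; gap between inner faces 41 mm at rest, 21 mm at the mark. A curved scale on the right arm, 34 mm behind it, runs through the left arm, which must stand in the middle of its red part, 7 mm long
- tweezers_left (a joint): swing of the tweezers' left arm (rad): 0 at rest, open; grows as squeezed; the right arm swings as much the other way. 0.065 is the mark (gap 21 mm); each 0.01 rad changes the gap by 3.1 mm and the width over the sleeves by 1.8 mm; on the red means 0.055 to 0.075. Springs push it open: about 4 N at the sleeves at rest, 10 N at the mark
- stand: grey steel base plate 75 (its x) x 120 (its y) x 12 mm with two nests 56 mm apart along its y; each nest is three steel dowels, 5 mm thick and 7 mm high, round the foot of a bush with 1 mm to spare; fixed. Origin at the centre of its underside. The way to the bushes is along its +x, past the neighbour
- bush_bronze_neck (a point): bronze-coloured bush (about 35 g) standing loose in either of the two nests: 40 mm high, lower collar 32 mm across and 5 mm thick, neck 16 mm across and 28 mm long, upper collar 32 mm across, 7 mm thick. Point on its axis half-way along the neck: 14 mm below the upper collar, 19 mm above its foot, 31 mm above the bench; z along its axis
- bush_white_neck (a point): a white bush of the same shape in the other nest, same point; to be left there
There are look-alikes about, which are no part of the job. Leave any pink or yellow look-alike of the stand alone.

How it is judged:
On the way, in this order (a step that is already met when the one before it is completed fails the run):
1. the upper drawer is pulled open (value of joint unit_drawer0 above 0.11 m), for 0.1 s.
2. the tweezers are lifted out of the drawer in the gripper (height (world z) of tweezers_grip above 0.115 m and contact force between the fingers and tweezers above 1 N), for 0.2 s.
3. the bronze bush hangs in the jaws out of its nest with the gap on the mark (value of joint tweezers_left between 0.055 and 0.075 rad and height (world z) of bush_bronze_neck above 0.07 m and angle between bush_bronze_neck's own z axis and vertical below 0.25 rad and horizontal distance between bush_bronze_neck and tweezers_jaws below 0.014 m and contact force between tweezers and bush_bronze above 0.08 N and contact force between each of the fingers, stand and bush_bronze below 0.05 N and contact force between the fingers and tweezers above 1 N), for 0.5 s.
At the end, for the whole second after the job is handed in: tweezers held in the gripper, gap steady on the red (joint 0.055 to 0.075 rad, 18 to 24 mm); bronze bush hangs still in the jaws within 14 mm of their seat, neck above 70 mm, tilted under 0.25 rad, touching no plate or finger; white bush within 10 mm of its start (all of step 3 and velocity of joint tweezers_left between -0.05 and 0.05 rad/s and linear speed of bush_bronze below 0.03 m/s and distance of bush_white_neck from where it was at the start of the episode below 0.01 m); the arm keeps its last pose, push and grip.
It fails at once if the bronze bush is pinched or knocked by the tweezers (over 9 N) (contact force between tweezers and bush_bronze above 9 N).
It fails at once if the gripper's fingers take hold of the bronze bush (contact force between the fingers and bush_bronze above 2 N).
It fails at once if the white bush is lifted out of its nest (height (world z) of bush_white_neck above 0.045 m).
It also fails if it takes over 58 s, if anything falls off the work surface, if the arm or the gripper's body presses on something with over 40 N, if the wrist force passes 120 N, or if a joint passes its speed limit or range.

## Robot

A 6-joint arm with a two-finger parallel gripper is mounted at the origin on a cart in front of the work surface, level with it; the furniture and walls round the work are solid. World frame = base frame: x ahead of the robot, y to its left, z up, the work surface at z = 0. Lengths are in m, angles in rad, forces in N, time in s.
With the tool pointing down it reaches from about 0.3 to 0.775 m from the base axis. Payload 14.6 kg.
Tool frame: the origin (TCP) lies at the centre of the arm's flange, where the gripper is bolted on; the fingertips stand 199 mm ahead of it and the grasp point (between the pads) lies 180 mm ahead of it; z points along the fingers, y is the line along which they close (so a half turn about z gives the same grasp; the last joint's range is limited). The gripper opens to 94 mm and grips with 3 to 60 N. Pads are 16 mm wide; open, the fingers measure 119 mm over their backs; the gripper's body (75 mm by 177 mm) begins 78 mm behind the grasp point.
Start: joints at [1.116, 0.3, 1.521, -0, 1.321, -0.067], TCP at [0.208, 0.509, 0.405] pointing down, gripper open.
Joint ranges: [-3.03, 3.03], [-0.79, 2.21], [0.23, 2.52], [-1.04, 4.18], [0, 3.07], [-2.55, 2.55]. Speed limits (rad/s): [2.22, 2.22, 2.57, 3.14, 3.14, 3.14].

## Interface

Orientations are given as [roll, pitch, yaw] about the fixed x, y, z axes, in that order (R = Rz(yaw) Ry(pitch) Rx(roll)).
In Python, from station import ctrl gives the robot as it stands. The module is installed in compiled form; this text tells all that it offers.
- The arm moves only by the tool servo_tool, never from a script. Its argument "motion" is a list of rows, each a list of 5 numbers: the closure, from 0 (fully open) to 1 (shut), then the shift along the world's x, y, z in cm, then the turn about the world's z in degrees. A call has 1 to 20 rows; each row is the pose to reach, as a shift and turn from the pose commanded when the call began; what a row does not reach only later rows make up. A row lasts 1/8 s, in which the tool goes at most 62.5 mm and 10.7 degrees, less where a joint would pass 70% of its speed; a pose out of reach is approached as far as the arm can. A call with a gripper value outside its range is refused whole. The fingers move at their own pace and stop on an object; "squeeze" is the grip in N (left out, the last holds). Time passes only in rows, so rows that repeat a pose let the fingers close. It gives the time, the measured TCP pose, the force, the opening and the grip force at its end, in the units of the state.
- ctrl.get_obs(): the state, without advancing time (a new reading comes with each control period).
- ctrl.camera(name): name is "side" or "top" or "wrist"; returns a dict with "image" (384x512x3 uint8, red, green, blue), "fx", "fy", "cx", "cy" (pixels), "dist" ([k1, k2, p1, p2, k3] as OpenCV has them; the pictures are not rectified), "camera_from_world" (4x4, takes a point from world to camera coordinates); the wrist camera has in their place "hand_eye" (4x4, takes a point from camera to tool coordinates, whose origin is the TCP and whose axes are the flange's). Camera axes: x right, y up, looking along -z (the intrinsics and any distortion apply to the point x, -y, -z); pixel columns grow to the right and rows downward; lengths in m; the calibration is good to about 2 mm. A picture is of the moment at which its call begins: read the wrist's pose just before it. There is no depth.
- ctrl.hand_in(): hands the job in; it is judged then, once.
The state is a dict: "time_s": time; "qpos": joint angles; "joint_vel": joint speeds; "tau": joint torques, N m; "ee_pos": TCP position; "eef_rot": TCP orientation; "force": force on the tool from outside, world axes, zero at the start; "moment": the same for the moment, N m; "grip_width": finger opening in m; "grip_force": force on a finger pad.
Only numpy, scipy, OpenCV 4.12 (cv2) and the standard library are available. Lean on these libraries where they do the work, as an engineer would, in place of code of your own. Each camera call takes 0.05 s, during which the arm holds its last target. There are 200 camera calls.

## Working session

There is one attempt and no reset: what is moved stays moved. The work goes in short steps, Python scripts to look and compute and a tool call to move; the robot and the scene stay as the last step left them, time stands still between calls to the robot, and variables do not carry over. Pictures are saved under pics/ and viewed, at most 11 in all, crops included, and the job is handed in when it is done.

Besides the shell and the picture viewer there is one more tool, called by a JSON object that holds its "fn" and its "kwargs", one argument or row to a line. servo_tool: Moves the arm, as the interface text tells. Its arguments: {"type":"object","properties":{"motion":{"type":"array","items":{"type":"array","items":{"type":"number"}}},"squeeze":{"type":"number"}},"required":["motion"]}

```bash
mkdir -p pics; cat > h.py <<'E'
import numpy as np,cv2
from station import ctrl
from scipy.spatial.transform import Rotation as R
def cam(n):
    o=ctrl.get_obs(); c=ctrl.camera(n)
    K=np.array([[c['fx'],0,c['cx']],[0,c['fy'],c['cy']],[0,0,1]]);d=np.array(c['dist'],float)
    if n=='wrist':
        T=np.eye(4);T[:3,:3]=R.from_euler('xyz',o['eef_rot']).as_matrix();T[:3,3]=o['ee_pos'];W=T@np.array(c['hand_eye'])
    else: W=np.linalg.inv(np.array(c['camera_from_world']))
    return c['image'],K,d,W   # W world_from_cam
def save(n,f):
    im,K,d,W=cam(n);cv2.imwrite('pics/'+f+'.png',im[:,:,::-1]);np.savez('pics/'+f,K=K,d=d,W=W,im=im)
def load(f):
    z=np.load('pics/'+f+'.npz');return z['im'],z['K'],z['d'],z['W']
def ray(f,uv):
    im,K,d,W=load(f);p=cv2.undistortPoints(np.array(uv,float).reshape(-1,1,2),K,d).reshape(-1,2)
    v=np.c_[p[:,0],-p[:,1],-np.ones(len(p))]@W[:3,:3].T
    return W[:3,3],v
def onz(f,uv,z):
    o,v=ray(f,uv);return o+v*((np.broadcast_to(z,len(v))-o[2])/v[:,2])[:,None]
def proj(f,P):
    im,K,d,W=load(f);P=np.atleast_2d(P);c=(P-W[:3,3])@W[:3,:3];c=c*[1,-1,-1]
    return cv2.projectPoints(c,np.zeros(3),np.zeros(3),K,d)[0].reshape(-1,2)
def st():
    o=ctrl.get_obs();print({k:np.round(o[k],4).tolist() for k in ('time_s','ee_pos','eef_rot','force','grip_width','grip_force','qpos')})
E
python3 - <<'E'
from h import *
st()
for n in('side','top','wrist'):save(n,n+'0');print(n,np.round(load(n+'0')[3],3).tolist(),load(n+'0')[1][0,0])
a=np.vstack([load('top0')[0],load('side0')[0]])[:,:,::-1]
cv2.imwrite('pics/a.png',np.hstack([load('top0')[0],load('side0')[0]])[:,:,::-1][:,:])
E
```

```text
{'time_s': 0.0, 'ee_pos': [0.208, 0.5091, 0.4041], 'eef_rot': [-3.1405, -0.0001, 2.7538], 'force': [0.2977, -0.7393, 0.3138], 'grip_width': 0.0941, 'grip_force': 0.0, 'qpos': [1.1164, 0.3004, 1.5215, 0.0, 1.3207, -0.0666]}
side [[0.996, 0.047, -0.077, 0.441], [-0.09, 0.593, -0.8, -0.971], [0.008, 0.804, 0.595, 0.767], [0.0, 0.0, 0.0, 1.0]] 370.25899135264467
top [[-0.001, 0.987, -0.159, 0.267], [-1.0, -0.001, 0.0, -0.03], [-0.0, 0.159, 0.987, 1.632], [0.0, 0.0, 0.0, 1.0]] 432.58992972851667
wrist [[0.377, -0.902, -0.21, 0.148], [0.926, 0.367, 0.087, 0.534], [-0.001, -0.228, 0.974, 0.384], [0.0, 0.0, 0.0, 1.0]] 304.64713067062314
```

View pics/top0.png

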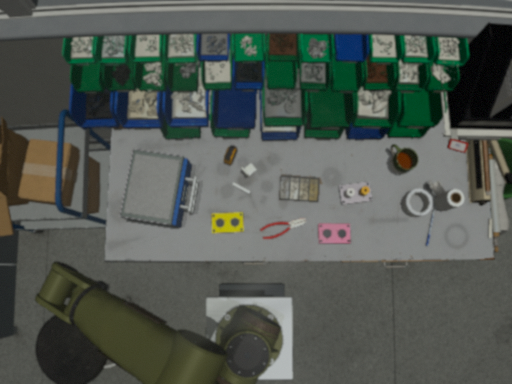

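View pics/side0.png

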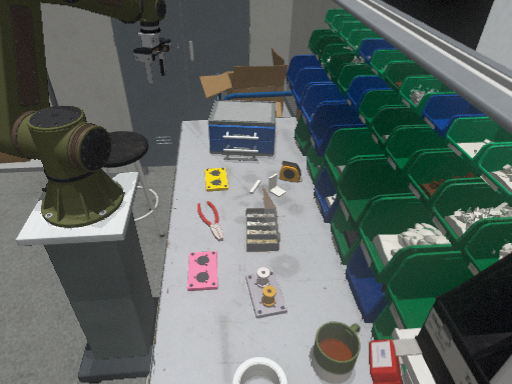

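Top view: the unit is at about (155,188) with its handle at (192,195), facing image right (world -y). The stand is at (356,193), with the white bush at (348,193) and the bronze at (365,191). The pink and yellow plates are look-alikes. Next I'll zoom in.

```bash
python3 - <<'E'
from h import *
t=load('top0')[0];s=load('side0')[0]
def cr(im,x,y,w,h,k):return cv2.resize(im[y:y+h,x:x+w],None,fx=k,fy=k,interpolation=cv2.INTER_CUBIC)
A=cr(t,115,140,100,75,4);B=cr(t,330,172,50,37.5.__int__()+1,8)[:300]
C=cr(s,200,95,100,75,4);D=cr(s,235,255,67,50,6)[:300,:400]
cv2.imwrite('pics/b.png',np.vstack([np.hstack([A,B]),np.hstack([C,D])])[:,:,::-1])
print(onz('top0',[[192,195],[348,193],[365,191],[356,193]],[.1,.05,.05,.012]))
E
```

```text
[[ 0.51631641  0.20125705  0.1       ]
 [ 0.53150503 -0.371663    0.05      ]
 [ 0.53904835 -0.43618373  0.05      ]
 [ 0.53784656 -0.41076642  0.012     ]]
```

View pics/b.png

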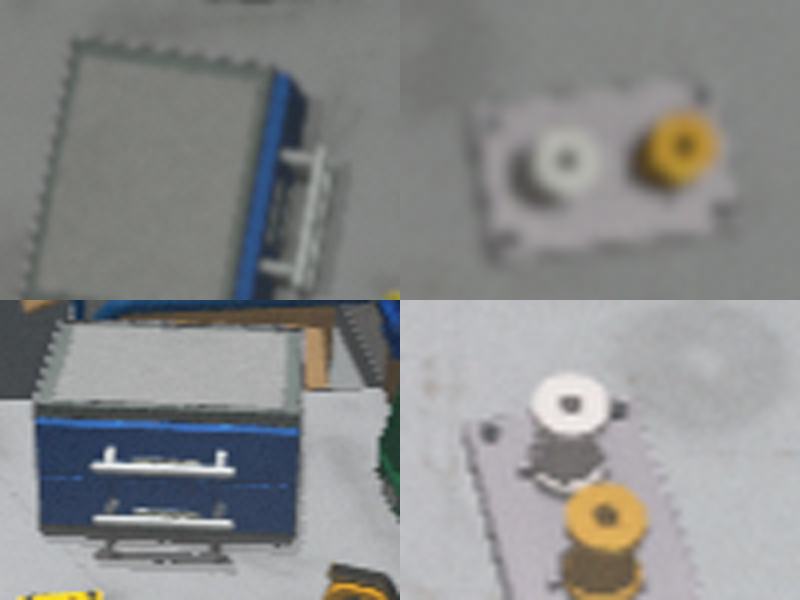

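```bash
python3 - <<'E'
from h import *
def tri(a,b):
    o1,v1=ray('top0',[a]);o2,v2=ray('side0',[b]);v1=v1[0]/np.linalg.norm(v1);v2=v2[0]/np.linalg.norm(v2)
    st=np.linalg.lstsq(np.c_[v1,-v2],o2-o1,rcond=None)[0];p,q=o1+v1*st[0],o2+v2*st[1];return (p+q)/2,np.linalg.norm(p-q)
for n,a,b in[('white',[350.9,192],[263.5,272.2]),('bronze',[365.6,190.4],[269.5,290.8]),('h+x',[195.5,177],[258.7,137.5]),('h-x',[190.7,212.5],[223,136.7])]:print(n,*tri(a,b))
print('top handle',onz('top0',[[195.5,177],[190.7,212.5]],.099),'bush',onz('top0',[[350.9,192],[365.6,190.4]],.052))
print('side handle',onz('side0',[[258.7,137.5],[223,136.7]],.099),'bush',onz('side0',[[263.5,272.2],[269.5,290.8]],.052))
E
```

```text
white [ 0.5353797  -0.38173821  0.0544198 ] 0.0016777772080876362
bronze [ 0.54197831 -0.43736067  0.05469015] 0.0028954829234648827
h+x [0.58438089 0.18971232 0.10292145] 0.005203259832202955
h-x [0.45578256 0.20425457 0.10339542] 0.006439640890215496
top handle [[0.58253245 0.19022122 0.099     ]
 [0.45307874 0.20467596 0.099     ]] bush [[ 0.53494003 -0.38227736  0.052     ]
 [ 0.54097646 -0.43803796  0.052     ]]
side handle [[0.58790362 0.19746257 0.099     ]
 [0.45909683 0.2129683  0.099     ]] bush [[ 0.5365469  -0.37959767  0.052     ]
 [ 0.54382491 -0.43512497  0.052     ]]
```

{"fn": "servo_tool", "kwargs": {
  "motion": [
    [0.6, 4, -4, 0, 2],
    [0.6, 8, -8, 0, 4],
    [0.6, 12, -12, 0, 6],
    [0.6, 16, -16, 0, 8],
    [0.6, 20, -20, 0, 10],
    [0.6, 24, -24, 0, 12],
    [0.6, 28, -28, 0, 14],
    [0.6, 31.2, -30.9, 0, 16],
    [0.6, 31.2, -30.9, -3, 16],
    [0.6, 31.2, -30.9, -3, 16]
  ],
  "squeeze": 15
}}

```text
time_s: 1.4
ee_pos: [0.52, 0.1998, 0.3727]
eef_rot: [-3.14, -0.004, 3.032]
force: [0.5, 0.3, -0.2]
grip_width: 0.0376
grip_force: 0.0
```

```bash
python3 - <<'E'
from h import *
st();save('wrist','w1');save('top','t1')
im=load('w1')[0].copy()
for p in proj('w1',[[.583,.1935,.101],[.456,.208,.101],[.52,.201,.101]]):cv2.circle(im,tuple(int(v) for v in p),2,(255,0,0),-1);print(p)
cv2.imwrite('pics/w1b.png',im[:,:,::-1])
E
```

```text
{'time_s': 1.4, 'ee_pos': [0.52, 0.1998, 0.3727], 'eef_rot': [-3.1399, -0.0039, 3.0323], 'force': [0.55, 0.3206, -0.1622], 'grip_width': 0.0376, 'grip_force': 0.0, 'qpos': [0.3011, 0.3435, 1.5398, 0.0001, 1.2626, -1.1604]}
[252.96584456 270.76961228]
[253.94002384 125.29700418]
[253.78141415 202.57894473]
```

View pics/w1b.png

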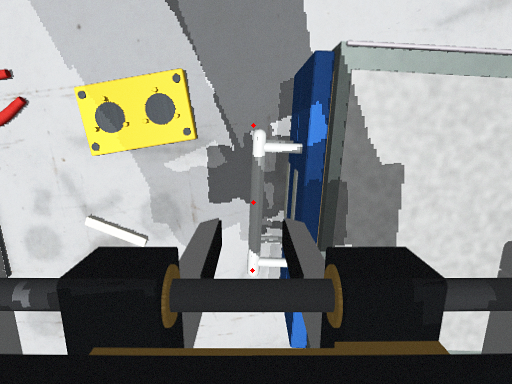

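The wrist view shows the bar from (259,137) to (253,270), between the fingers, as predicted. I'll descend, grip and pull.

{"fn": "servo_tool", "kwargs": {
  "motion": [
    [0.63, 0, 0.2, -3, 0],
    [0.63, 0, 0.2, -6, 0],
    [0.63, 0, 0.2, -9.4, 0],
    [0.63, 0, 0.2, -9.4, 0],
    [1, 0, 0.2, -9.4, 0],
    [1, 0, 0.2, -9.4, 0],
    [1, 0, 0.2, -9.4, 0]
  ],
  "squeeze": 15
}}

```text
time_s: 2.38
ee_pos: [0.5201, 0.2023, 0.2819]
eef_rot: [3.141, 0.002, 3.033]
force: [0.0, 0.5, 6.4]
grip_width: 0.0103
grip_force: 15.0
```

{"fn": "servo_tool", "kwargs": {
  "motion": [
    [1, -0.15, -1.0, 0, 0],
    [1, -0.35, -3, 0, 0],
    [1, -0.6, -5, 0, 0],
    [1, -0.85, -7, 0, 0],
    [1, -1.1, -9, 0, 0],
    [1, -1.35, -11, 0, 0],
    [1, -1.6, -13, 0, 0],
    [1, -1.75, -14.3, 0, 0],
    [1, -1.85, -15.0, 0, 0],
    [1, -1.85, -15.0, 0, 0],
    [1, -1.85, -15.0, 0, 0]
  ]
}}

```text
time_s: 3.75
ee_pos: [0.5007, 0.052, 0.2812]
eef_rot: [-3.141, -0.003, 3.033]
force: [-14.6, 1.8, 13.9]
grip_width: 0.0103
grip_force: 15.2
```

{"fn": "servo_tool", "kwargs": {
  "motion": [
    [0.6, 0, 0, 0, 0],
    [0.6, 0, 0, 0, 0],
    [0.6, 0, 0, 3, 0],
    [0.5, 0, 0, 8, 0],
    [0.4, 0, 5, 13, 0],
    [0.3, 0, 10, 17, 0],
    [0.3, 0, 10, 17, 0],
    [0.3, 0, 10, 17, 0]
  ]
}}

```text
time_s: 4.75
ee_pos: [0.5015, 0.1521, 0.45]
eef_rot: [-3.141, -0.001, 3.034]
force: [0.6, -0.1, -0.7]
grip_width: 0.0658
grip_force: 0.0
```

```bash
python3 - <<'E'
from h import *
st();save('wrist','w2');save('top','t2')
E
```

```text
{'time_s': 4.75, 'ee_pos': [0.5015, 0.1521, 0.45], 'eef_rot': [-3.1412, -0.0005, 3.0338], 'force': [0.6202, -0.1184, -0.6794], 'grip_width': 0.0658, 'grip_force': 0.0, 'qpos': [0.2246, 0.2097, 1.5281, -0.0002, 1.4045, -1.2384]}
```

View pics/w2.png

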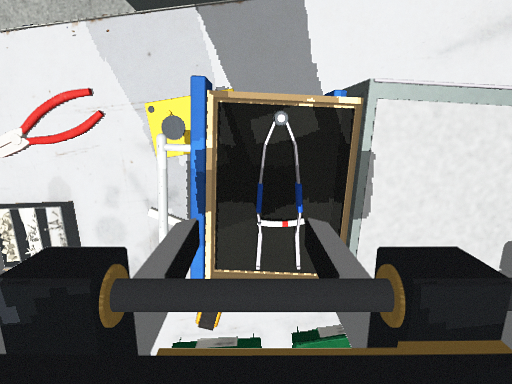

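Wrist view: the tweezers lie in the drawer with the hinge at (281,118), sleeves at about (260,197) and (299,197), and jaw tips at (259,269) and (298,268). The jaws point to world +x.

```bash
python3 - <<'E'
from h import *
for z in(.07,.08,.09):
    p=onz('w2',[[281,118],[259,269],[298,268],[260,198],[299.5,198]],z);m=(p[1]+p[2])/2;g=(p[3]+p[4])/2
    print(z,np.round(p[:,:2],4).tolist(),'len',np.linalg.norm(m-p[0]),'az',np.degrees(np.arctan2(*(m-p[0])[[1,0]])),'grip',p[0]+(m-p[0])*90/178,g,'jawtips',np.linalg.norm(p[1]-p[2]))
# blue sleeve pixels
im=load('w2')[0].astype(int);b=(im[...,2]>im[...,0]+50)&(im[...,2]>im[...,1]+40)
b[:, :235]=0;b[:,330:]=0;b[:150]=0;b[230:]=0
n,l,s,c=cv2.connectedComponentsWithStats(b.astype(np.uint8));print([(s[i].tolist(),c[i].round(1).tolist()) for i in range(1,n) if s[i][4]>15])
E
```

```text
0.07 [[0.4341, 0.1929], [0.619, 0.1486], [0.623, 0.1987], [0.5255, 0.1594], [0.5306, 0.2072]] len 0.18792142788387364 az -5.857759295478792 grip [0.52858679 0.18315987 0.07      ] [0.52806301 0.18328501 0.07      ] jawtips 0.050227910616000036
0.08 [[0.4342, 0.1919], [0.614, 0.1489], [0.6178, 0.1976], [0.5231, 0.1594], [0.528, 0.2058]] len 0.18270491042635673 az -5.8577592954787985 grip [0.5260551  0.18248305 0.08      ] [0.52554586 0.18260471 0.08      ] jawtips 0.04883363229695243
0.09 [[0.4343, 0.191], [0.6089, 0.1492], [0.6127, 0.1965], [0.5206, 0.1593], [0.5255, 0.2045]] len 0.1774883929688399 az -5.857759295478801 grip [0.5235234  0.18180622 0.09      ] [0.5230287  0.18192441 0.09      ] jawtips 0.047439353977904754
[([256, 183, 7, 30, 143], [259.1, 197.7]), ([295, 182, 8, 31, 182], [298.6, 197.5])]
```

{"fn": "servo_tool", "kwargs": {
  "motion": [
    [0.3, 1.1, 1.5, -3, 0],
    [0.3, 2.2, 3, -7, 0],
    [0.3, 2.2, 3, -11, 0],
    [0.3, 2.2, 3, -14, 0],
    [0.3, 2.2, 3, -16, 0],
    [0.3, 2.2, 3, -16.5, 0],
    [0.3, 2.2, 3, -16.5, 0]
  ]
}}

```text
time_s: 5.72
ee_pos: [0.5236, 0.1816, 0.2855]
eef_rot: [-3.141, -0.001, 3.032]
force: [0.1, 0.4, 1.1]
grip_width: 0.0659
grip_force: 0.0
```

{"fn": "servo_tool", "kwargs": {
  "motion": [
    [0.3, 0, 0, -0.2, 0],
    [0.3, 0, 0, -0.2, 0]
  ]
}}

```text
time_s: 5.98
ee_pos: [0.5235, 0.1821, 0.2841]
eef_rot: [3.141, 0.001, 3.033]
force: [-0.5, -0.1, 0.4]
grip_width: 0.0653
grip_force: 0.0
```

{"fn": "servo_tool", "kwargs": {
  "motion": [
    [0.3, 0, 0, -0.2, 0],
    [0.3, 0, 0, -0.2, 0]
  ]
}}

```text
time_s: 6.22
ee_pos: [0.5234, 0.1822, 0.2816]
eef_rot: [-3.142, -0.0, 3.033]
force: [0.4, -0.3, 0.5]
grip_width: 0.0659
grip_force: 0.0
```

{"fn": "servo_tool", "kwargs": {
  "motion": [
    [0.3, 0, 0, -0.2, 0],
    [0.3, 0, 0, -0.2, 0]
  ]
}}

```text
time_s: 6.48
ee_pos: [0.5235, 0.1821, 0.2795]
eef_rot: [-3.142, -0.0, 3.033]
force: [-1.0, -0.3, -0.1]
grip_width: 0.0655
grip_force: 0.0
```

```bash
python3 - <<'E'
from h import *
st();save('wrist','w3')
E
```

```text
{'time_s': 6.475, 'ee_pos': [0.5235, 0.1821, 0.2795], 'eef_rot': [-3.1415, -0.0002, 3.0331], 'force': [-0.9836, -0.3227, -0.0643], 'grip_width': 0.0655, 'grip_force': 0.0, 'qpos': [0.2688, 0.4434, 1.6355, 0.0, 1.0629, -1.1935]}
```

View pics/w3.png

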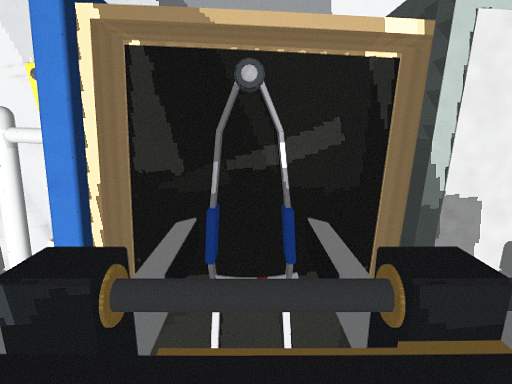

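```bash
python3 - <<'E'
from h import *
im=load('w3')[0].astype(int);b=(im[...,2]>im[...,0]+50)&(im[...,2]>im[...,1]+40);b[:,:180]=0;b[:,330:]=0
n,l,s,c=cv2.connectedComponentsWithStats(b.astype(np.uint8));print([s[i].tolist() for i in range(1,n) if s[i][4]>15])
for r in(215,235,255):print(r,np.where(b[r])[0][[0,-1]])
for z in(.085,.09,.095,.1,.105):
    u=np.where(b[235])[0][[0,-1]]
    p=onz('w3',[[u[0],235],[u[1]+1,235],[249,73],[212,207],[212,264],[288,207],[288,264]],z)
    print(z,'w',np.linalg.norm(p[0]-p[1]),'sl',np.linalg.norm(p[3]-p[4]),'mid',p[3:].mean(0),'hinge',p[2],np.linalg.norm(p[3:].mean(0)-p[2]))
E
```

```text
[[282, 203, 14, 61, 656], [205, 204, 14, 60, 674]]
215 [206 293]
235 [206 294]
255 [205 295]
0.085 w 0.054100636103217956 sl 0.036792154967124624 mid [0.52531975 0.18074304 0.085     ] hinge [0.43248748 0.19035583 0.085     ] 0.0933286439272842
0.09 w 0.05255240809237098 sl 0.03573925339327162 mid [0.52343344 0.18097657 0.09      ] hinge [0.43325781 0.19031426 0.09      ] 0.09065780618580363
0.095 w 0.05100418008152402 sl 0.03468635181941862 mid [0.52154713 0.18121009 0.095     ] hinge [0.43402813 0.1902727  0.095     ] 0.08798696844432292
0.1 w 0.04945595207067704 sl 0.03363345024556573 mid [0.51966082 0.18144362 0.1       ] hinge [0.43479845 0.19023113 0.1       ] 0.08531613070284226
0.105 w 0.04790772405983006 sl 0.03258054867171272 mid [0.51777451 0.18167715 0.105     ] hinge [0.43556877 0.19018956 0.105     ] 0.0826452929613617
```

{"fn": "servo_tool", "kwargs": {
  "motion": [
    [0.3, 0, 0, -0.3, 0],
    [0.3, 0, 0, -0.3, 0]
  ],
  "squeeze": 25
}}

```text
time_s: 6.78
ee_pos: [0.5235, 0.1822, 0.277]
eef_rot: [3.141, 0.001, 3.033]
force: [-1.4, 0.0, 4.2]
grip_width: 0.0654
grip_force: 2.4
```

{"fn": "servo_tool", "kwargs": {
  "motion": [
    [0.4, 0, 0, -0.1, 0],
    [0.45, 0, 0, -0.1, 0],
    [0.5, 0, 0, -0.1, 0],
    [0.5, 0, 0, -0.1, 0],
    [0.5, 0, 0, -0.1, 0]
  ]
}}

```text
time_s: 7.4
ee_pos: [0.5239, 0.1822, 0.2769]
eef_rot: [3.141, 0.003, 3.033]
force: [-1.0, -1.0, 12.2]
grip_width: 0.0474
grip_force: 12.0
```

{"fn": "servo_tool", "kwargs": {
  "motion": [
    [0.5, 0, 0, 0.5, 0],
    [0.5, 0, 0, 1.5, 0],
    [0.5, 0, 0, 3, 0],
    [0.5, 0, 0, 5, 0],
    [0.5, 0, 0, 8, 0],
    [0.5, 0, 0, 11, 0],
    [0.5, 0, 0, 14, 0],
    [0.5, 0, 0, 16, 0],
    [0.5, 0, 0, 16, 0]
  ]
}}

```text
time_s: 8.52
ee_pos: [0.5233, 0.1821, 0.4376]
eef_rot: [3.14, 0.003, 3.033]
force: [0.6, -0.1, -1.5]
grip_width: 0.0473
grip_force: 6.1
```

```bash
python3 - <<'E'
from h import *
st();save('wrist','w4')
im=load('w4')[0].astype(int);b=(im[...,2]>im[...,0]+50)&(im[...,2]>im[...,1]+40);b[:,:180]=0;b[:,330:]=0
n,l,s,c=cv2.connectedComponentsWithStats(b.astype(np.uint8));print([s[i].tolist() for i in range(1,n) if s[i][4]>15])
print(onz('t1',[[335,233],[320,224],[351,243],[315,176],[285,228]],.012))
E
```

```text
{'time_s': 8.525, 'ee_pos': [0.5233, 0.1821, 0.4376], 'eef_rot': [3.1404, 0.003, 3.0331], 'force': [0.5635, -0.0542, -1.4802], 'grip_width': 0.0473, 'grip_force': 6.1472, 'qpos': [0.2688, 0.2852, 1.463, -0.0, 1.3901, -1.1935]}
[[308, 69, 13, 4, 35], [211, 202, 14, 61, 663], [280, 203, 14, 62, 693]]
[[ 0.38551896 -0.32556291  0.012     ]
 [ 0.41964134 -0.26962947  0.012     ]
 [ 0.34767222 -0.38512753  0.012     ]
 [ 0.60394341 -0.25481703  0.012     ]
 [ 0.40491203 -0.13753517  0.012     ]]
```

{"fn": "servo_tool", "kwargs": {
  "motion": [
    [0.5, -0.3, -2, 0, 0],
    [0.5, -0.8, -6, 0, 1],
    [0.5, -1.4, -10, 0, 2],
    [0.5, -2, -14, 0, 3],
    [0.5, -2.6, -18, 0, 4],
    [0.5, -3.2, -22, 0, 5],
    [0.5, -3.8, -26, 0, 6],
    [0.5, -4.4, -30, 0, 7],
    [0.5, -5, -34, 0, 8],
    [0.5, -5.6, -38, 0, 9],
    [0.5, -6.2, -42, 0, 10],
    [0.5, -6.8, -46, -1, 11],
    [0.5, -7.4, -50, -3, 12],
    [0.5, -8, -54, -5, 12.4],
    [0.5, -8.6, -58, -7, 12.4],
    [0.5, -9, -61, -9, 12.4],
    [0.5, -9.1, -63.2, -11, 12.4],
    [0.5, -9.1, -63.2, -12.5, 12.4],
    [0.5, -9.1, -63.2, -12.5, 12.4]
  ]
}}

```text
time_s: 10.95
ee_pos: [0.432, -0.4493, 0.3092]
eef_rot: [3.139, -0.002, -3.034]
force: [-0.6, 0.2, 0.2]
grip_width: 0.0474
grip_force: 6.1
```

```bash
python3 - <<'E'
from h import *
st();save('top','t5');save('side','s5')
save('wrist','w5')
def cr(im,x,y,w,h,k):return cv2.resize(im[y:y+h,x:x+w],None,fx=k,fy=k,interpolation=cv2.INTER_CUBIC)
o=ctrl.get_obs();g=o['ee_pos']-[0,0,.1905];a=np.radians(6.5);u=np.array([np.cos(a),np.sin(a),0])
P=[g,g+.065*u,g+.088*u,[.542,-.437,.052],[.535,-.381,.052]]
for f in('t5','s5'):print(f,proj(f,P).round(1).tolist())
A=cr(load('t5')[0],320,165,80,60,5);C=cr(load('s5')[0],215,215,100,75,4)
cv2.imwrite('pics/c5.png',np.hstack([A,C])[:,:,::-1])
E
```

```text
{'time_s': 10.95, 'ee_pos': [0.432, -0.4493, 0.3092], 'eef_rot': [3.1391, -0.0016, -3.0338], 'force': [-0.5849, 0.1992, 0.1643], 'grip_width': 0.0474, 'grip_force': 6.1463, 'qpos': [-0.8638, 0.5487, 1.3983, 0.0001, 1.1975, -2.5424]}
t5 [[374.8, 217.2], [372.0, 199.2], [371.0, 192.9], [365.3, 190.1], [350.6, 192.0]]
s5 [[220.7, 279.6], [250.1, 275.0], [260.4, 273.3], [268.8, 291.5], [262.9, 272.7]]
```

View pics/c5.png

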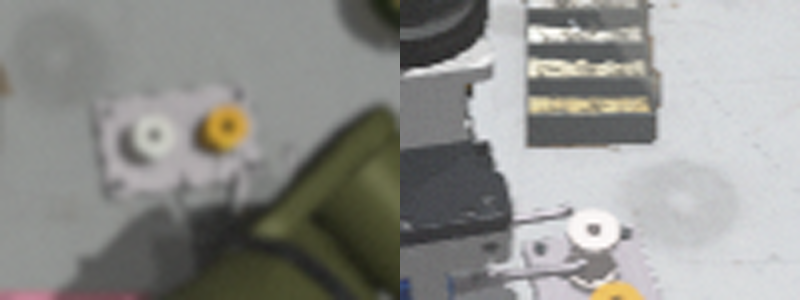

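```bash
python3 - <<'E'
from h import *
def cr(im,x,y,w,h,k):return cv2.resize(im[y:y+h,x:x+w],None,fx=k,fy=k,interpolation=cv2.INTER_CUBIC)
A=cr(load('t5')[0],340,180,40,30,10);A=cv2.convertScaleAbs(A,alpha=1.6)
C=cr(load('s5')[0],230,255,50,38,8)[:300]
o=ctrl.get_obs();g=o['ee_pos']-[0,0,.1905];a=np.radians(6.5);u=np.array([np.cos(a),np.sin(a),0]);v=np.array([-u[1],u[0],0])
w=load('w5')[0].copy()
P=[g+.088*u+s*v*.0185 for s in(1,-1)]+[g+.041*u+s*v*.0185 for s in(1,-1)]+[g-.09*u]
for p in proj('w5',P):cv2.circle(w,tuple(int(x) for x in p),2,(255,0,0),-1)
for p in proj('s5',P[:4]):cv2.circle(C,tuple(int(x) for x in (p-[230,255])*8+4),3,(255,0,0),-1)
for p in proj('t5',P[:4]):cv2.circle(A,tuple(int(x) for x in (p-[340,180])*10+5),3,(255,0,0),-1)
W=cv2.resize(w,(400,300))
cv2.imwrite('pics/d5.png',np.vstack([np.hstack([A,C]),np.hstack([W,W*0])])[:,:,::-1])
E
```

```text
(no output)
```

View pics/d5.png

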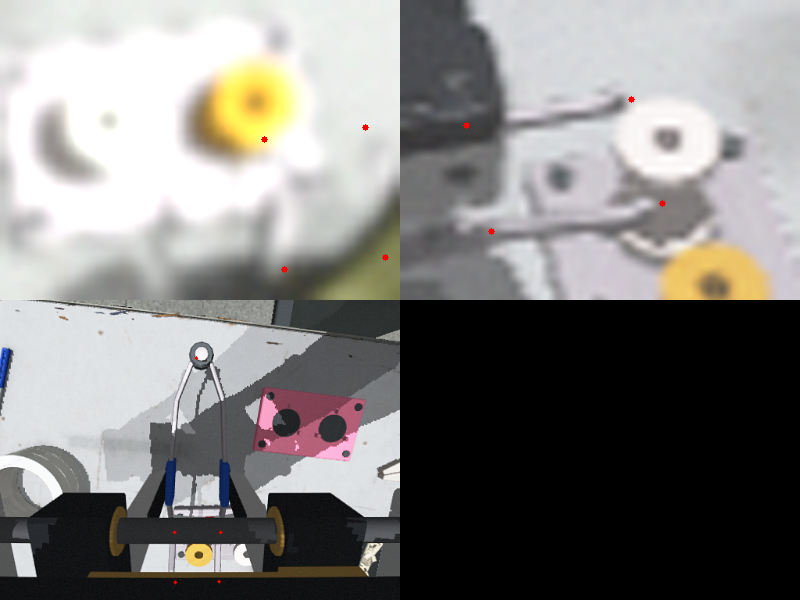

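```bash
python3 - <<'E'
from h import *
for f in('w3','w4','w5'):
    im,K,d,W=load(f);b=im.astype(int);b=(b[...,2]>b[...,0]+50)&(b[...,2]>b[...,1]+40);b[:195]=0;b[280:]=0;b[:,:180]=0;b[:,330:]=0
    n,l,s,c=cv2.connectedComponentsWithStats(b.astype(np.uint8));print(f,[(s[i].tolist(),c[i].round(1).tolist()) for i in range(1,n) if s[i][4]>100])
    g=cv2.medianBlur(cv2.cvtColor(im,cv2.COLOR_RGB2GRAY),3)[40:110,210:300];h=cv2.HoughCircles(g,cv2.HOUGH_GRADIENT,1,20,param1=100,param2=12,minRadius=8,maxRadius=20)
    print(None if h is None else h[0]+[210,40,0])
    cv2.imwrite('pics/x_%s.png'%f,cv2.resize(g,None,fx=4,fy=4))
a=[cv2.imread('pics/x_%s.png'%f) for f in('w3','w4','w5')]
E
```

```text
w3 [([282, 203, 14, 61, 656], [288.5, 234.3]), ([205, 204, 14, 60, 674], [211.5, 234.2])]
[[249.5  77.5  14.5]]
w4 [([211, 202, 14, 61, 663], [217.5, 232.8]), ([280, 203, 14, 62, 693], [286.6, 234.5])]
[[258.5         72.5         13.80000019]
 [223.5         60.5         19.39999962]]
w5 [([211, 202, 14, 61, 647], [217.4, 233.1]), ([281, 204, 13, 61, 656], [286.8, 234.8])]
[[256.5         70.5         17.20000076]
 [248.5        101.5         13.80000019]]
```

```bash
python3 - <<'E'
from h import *
for f,h,g,T in(('w3',(249.3,74),(250,234.25),(.5235,.1821,.2795)),('w4',(258,71),(252.05,233.7),(.5233,.1821,.4376)),('w5',(258,71),(252.1,233.9),(.432,-.4493,.3092))):
    z=T[2]-.1905+.009
    p=onz(f,[h,g],[z-.005,z]);dlt=p[1]-p[0];print(f,p.round(4),'az',np.degrees(np.arctan2(dlt[1],dlt[0])),'len',np.linalg.norm(dlt[:2]),'off',(p[1]-T).round(4))
E
```

```text
w3 [[0.4342 0.1904 0.093 ]
 [0.5193 0.1815 0.098 ]] az -5.982464083237181 len 0.08552284111857562 off [-0.0042 -0.0006 -0.1815]
w4 [[0.4337 0.1951 0.2511]
 [0.5195 0.1828 0.2561]] az -8.183756185442476 len 0.08662520853853224 off [-0.0038  0.0007 -0.1815]
w5 [[ 0.3414 -0.4564  0.1227]
 [ 0.4291 -0.4499  0.1277]] az 4.273178428562515 len 0.08793051406632693 off [-0.0029 -0.0006 -0.1815]
```

The left jaw lines up with the projections. The tweezers have slipped about 2° in yaw, so they now point along 4.3°. I'll descend in front of the bush and recheck.

{"fn": "servo_tool", "kwargs": {
  "motion": [
    [0.5, 0, 0.4, -1, 0],
    [0.5, 0, 0.4, -3, 0],
    [0.5, 0, 0.4, -5, 0],
    [0.5, 0, 0.4, -7, 0],
    [0.5, 0, 0.4, -8.2, 0],
    [0.5, 0, 0.4, -8.7, 0],
    [0.5, 0, 0.4, -8.7, 0],
    [0.5, 0, 0.4, -8.7, 0]
  ]
}}

```text
time_s: 12.1
ee_pos: [0.4326, -0.446, 0.2243]
eef_rot: [-3.141, 0.001, -3.034]
force: [0.2, -0.3, -0.9]
grip_width: 0.0472
grip_force: 6.1
```

```bash
python3 - <<'E'
from h import *
st();save('side','s6');save('wrist','w6');save('top','t6')
w=load('w6')[0][290:384,130:390];s=load('s6')[0][258:313,225:305]
A=cv2.resize(w,None,fx=3,fy=3,interpolation=cv2.INTER_CUBIC);B=cv2.resize(s,None,fx=5.7,fy=5.7,interpolation=cv2.INTER_CUBIC)
c=np.zeros((600,800,3),np.uint8);c[:A.shape[0],:780]=A;c[285:285+B.shape[0],:B.shape[1]]=B[:315]
cv2.imwrite('pics/e6.png',c[:,:,::-1])
E
```

```text
{'time_s': 12.1, 'ee_pos': [0.4326, -0.446, 0.2243], 'eef_rot': [-3.1407, 0.0006, -3.0337], 'force': [0.2376, -0.324, -0.9291], 'grip_width': 0.0472, 'grip_force': 6.1461, 'qpos': [-0.8596, 0.6484, 1.4579, -0.0, 1.0341, -2.5382]}
```

View pics/e6.png

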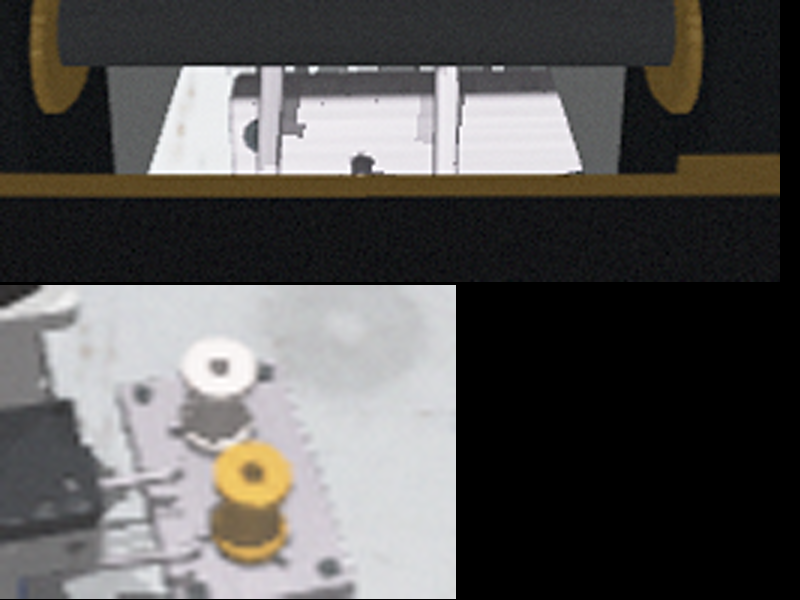

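```bash
python3 - <<'E'
from h import *
z=.0338
t=onz('side' and 's6',[[256.9,291],[259.6,305]],z);print('tips',t.round(4),t.mean(0),np.linalg.norm(t[0]-t[1]))
print('bush side',onz('s6',[[269.4,290.8],[268.9,299.6]],[.052,.0345]))
j=onz('w6',[[220,330],[278.7,330],[221.2,322],[278.5,322]],z+.0025);print('jaws',j.round(4),j[:2].mean(0))
d=onz('w6',[[250.7,343]],.019);print('dowel',d)
# mark image colours row scan for jaw edges
im=load('w6')[0]
for r in(318,325,332,340):print(r,im[r,205:295].mean(1).astype(int).tolist())
E
```

```text
tips [[ 0.5164 -0.4196  0.0338]
 [ 0.5185 -0.4586  0.0338]] [ 0.51743124 -0.43907135  0.0338    ] 0.03907035476091228
bush side [[ 0.54359295 -0.43510565  0.052     ]
 [ 0.54162308 -0.44637338  0.0345    ]]
jaws [[ 0.4973 -0.4597  0.0363]
 [ 0.4932 -0.4227  0.0363]
 [ 0.4914 -0.4594  0.0363]
 [ 0.4875 -0.4235  0.0363]] [ 0.49527143 -0.44117612  0.0363    ]
dowel [[ 0.51875901 -0.43783504  0.019     ]]
318 [237, 243, 179, 95, 83, 84, 87, 88, 81, 82, 81, 83, 178, 209, 210, 205, 204, 205, 181, 96, 84, 83, 75, 80, 80, 84, 88, 88, 81, 86, 86, 83, 82, 92, 80, 87, 85, 82, 78, 80, 81, 84, 82, 84, 83, 85, 86, 85, 84, 85, 82, 84, 83, 82, 81, 82, 85, 84, 81, 78, 82, 79, 80, 81, 79, 81, 81, 79, 79, 69, 159, 219, 238, 234, 232, 233, 233, 202, 70, 79, 78, 81, 77, 78, 85, 81, 87, 81, 90, 82]
325 [238, 204, 209, 230, 232, 231, 231, 231, 233, 225, 210, 171, 192, 211, 205, 206, 204, 195, 154, 120, 126, 131, 128, 127, 123, 230, 236, 234, 233, 233, 235, 235, 220, 234, 234, 233, 234, 233, 233, 234, 234, 234, 234, 235, 233, 233, 233, 232, 233, 235, 235, 234, 232, 234, 234, 232, 232, 233, 233, 233, 231, 23
[... 349 characters left out ...]
 237, 236, 236, 234, 236, 235, 235, 236, 235, 234, 236, 236, 235, 235, 235, 234, 233, 235, 233, 233, 234, 233, 236, 208, 210, 208, 207, 207, 176, 174, 223, 237, 235, 233, 235, 229, 122, 228, 237, 231, 232, 231, 231, 231, 229, 231, 229, 231, 229]
340 [235, 238, 219, 223, 234, 237, 236, 240, 241, 168, 124, 176, 209, 214, 204, 205, 203, 108, 144, 236, 238, 235, 234, 235, 236, 235, 234, 234, 233, 235, 234, 235, 235, 237, 233, 235, 234, 234, 235, 234, 234, 232, 235, 237, 217, 213, 213, 235, 236, 234, 232, 232, 232, 234, 232, 233, 232, 231, 232, 232, 232, 233, 233, 231, 230, 230, 231, 230, 236, 148, 182, 229, 238, 233, 233, 231, 216, 155, 235, 231, 228, 229, 229, 228, 229, 230, 229, 230, 229, 229]
```

{"fn": "servo_tool", "kwargs": {
  "motion": [
    [0.5, 0.4, 0.05, 0, 0],
    [0.5, 1, 0.1, 0, 0],
    [0.5, 1.6, 0.15, 0, 0],
    [0.5, 2.2, 0.2, 0, 0],
    [0.5, 2.8, 0.25, 0, 0],
    [0.5, 3.4, 0.3, 0, 0],
    [0.5, 4, 0.4, 0, 0],
    [0.5, 4.4, 0.45, 0, 0],
    [0.5, 4.7, 0.45, 0, 0],
    [0.5, 4.7, 0.45, 0, 0],
    [0.5, 4.7, 0.45, 0, 0]
  ]
}}

```text
time_s: 13.62
ee_pos: [0.4794, -0.4414, 0.2236]
eef_rot: [3.142, -0.0, -3.034]
force: [-0.1, -0.2, -0.3]
grip_width: 0.0473
grip_force: 6.1
```

```bash
python3 - <<'E'
from h import *
st();save('side','s7');save('wrist','w7');save('top','t7')
w=load('w7')[0][290:384,130:390];s=load('s7')[0][258:313,225:305]
A=cv2.resize(w,None,fx=3,fy=3,interpolation=cv2.INTER_CUBIC);B=cv2.resize(s,None,fx=5.7,fy=5.7,interpolation=cv2.INTER_CUBIC)
c=np.zeros((600,800,3),np.uint8);c[:A.shape[0],:780]=A;c[285:285+B.shape[0],:B.shape[1]]=B[:315]
cv2.imwrite('pics/e7.png',c[:,:,::-1])
im=load('w7')[0].astype(int);y=(im[...,0]>im[...,2]+60)&(im[...,0]>110);y[:305]=0;y[350:]=0;y[:,:190]=0;y[:,310:]=0
for r in range(310,350,4):
    q=np.where(y[r])[0];print(r,q[[0,-1]] if len(q) else None,len(q))
E
```

```text
{'time_s': 13.625, 'ee_pos': [0.4794, -0.4414, 0.2236], 'eef_rot': [3.1415, -0.0001, -3.0338], 'force': [-0.0766, -0.2398, -0.2855], 'grip_width': 0.0473, 'grip_force': 6.1459, 'qpos': [-0.8004, 0.7085, 1.3565, -0.0, 1.0767, -2.4789]}
310 None 0
314 [229 272] 20
318 [231 272] 18
322 [231 271] 16
326 [232 269] 9
330 [232 260] 20
334 [231 267] 35
338 [227 272] 45
342 [227 274] 48
346 [225 277] 46
```

View pics/e7.png

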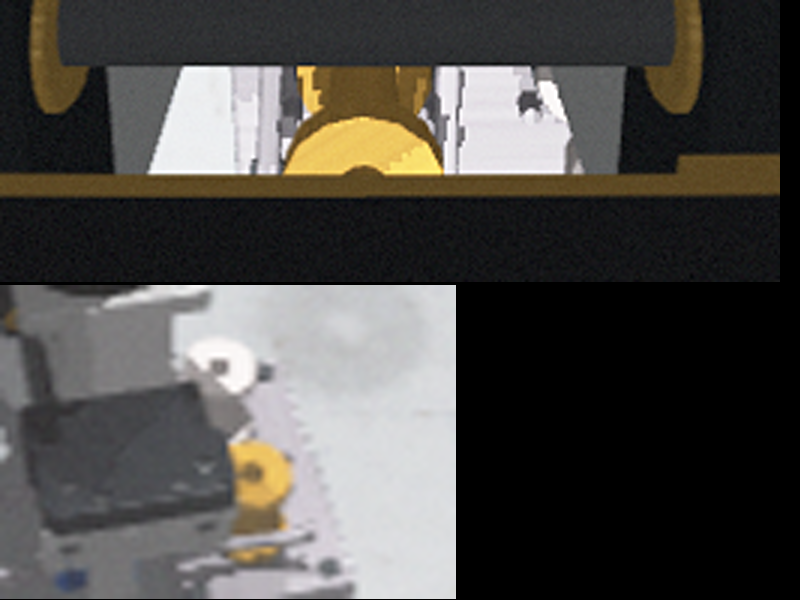

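```bash
python3 - <<'E'
from h import *
e=onz('w7',[[130+364/3-.3,290+118/3-.3],[130+283/3,290+172/3],[130+443/3,290+172/3]],.052);print(e.round(4))
print('jaw',onz('w7',[[130+282/3,290+100/3],[130+436/3,290+100/3]],.0355).round(4),'neck',onz('w7',[[130+330/3,323],[130+398/3,323]],.040).round(4))
im=load('w7')[0]
for r in(316,324):print(im[r,215:290].tolist()[::1] if 0 else [tuple(v) for v in im[r,216:288:2].tolist()])
E
```

```text
[[ 0.5289 -0.4368  0.052 ]
 [ 0.5428 -0.4509  0.052 ]
 [ 0.5394 -0.4201  0.052 ]]
jaw [[ 0.5389 -0.4529  0.0355]
 [ 0.5354 -0.4207  0.0355]] neck [[ 0.5343 -0.443   0.04  ]
 [ 0.5328 -0.4292  0.04  ]]
[(179, 175, 181), (210, 205, 213), (207, 202, 208), (214, 209, 217), (80, 80, 80), (96, 95, 102), (62, 65, 73), (103, 76, 34), (239, 199, 97), (144, 108, 51), (115, 89, 40), (116, 88, 41), (94, 76, 39), (100, 77, 38), (96, 68, 33), (100, 77, 39), (99, 76, 35), (98, 76, 34), (98, 75, 36), (106, 83, 42), (102, 79, 40), (95, 71, 37), (97, 74, 37), (137, 103, 49), (114, 86, 39), (114, 85, 39), (107, 83, 35), (146, 112, 51), (112, 86, 40), (74, 72, 75), (220, 213, 223), (236, 233, 237), (233, 231, 236), (202, 197, 206), (124, 118, 124), (234, 231, 236)]
[(195, 192, 198), (210, 204, 213), (206, 200, 207), (204, 199, 206), (71, 71, 75), (78, 75, 80), (82, 78, 85), (63, 66, 74), (239, 202, 103), (238, 196, 92), (137, 105, 48), (103, 81, 40), (102, 78, 39), (101, 77, 39), (98, 76, 38), (104, 82, 42), (105, 79, 40), (99, 77, 33), (99, 77, 37), (107, 85, 43), (102, 75, 33), (95, 72, 31), (99, 75, 38), (101, 78, 39), (115, 88, 41), (110, 84, 38), (157, 119, 55), (164, 124, 56), (74, 73, 76), (71, 70, 72), (115, 114, 119), (238, 234, 239), (235, 232, 237), (186, 184, 190), (235, 231, 237), (227, 225, 230)]
```

Wrist view: neck centre at crop x≈363, jaws at 282 and 436, so it is centred to about 1 mm. I'll squeeze to the mark.

{"fn": "servo_tool", "kwargs": {
  "motion": [
    [0.5, 0.1, 0.05, 0, 0],
    [0.52, 0.1, 0.05, 0, 0],
    [0.535, 0.1, 0.05, 0, 0],
    [0.55, 0.1, 0.05, 0, 0],
    [0.56, 0.1, 0.05, 0, 0],
    [0.57, 0.1, 0.05, 0, 0],
    [0.575, 0.1, 0.05, 0, 0],
    [0.575, 0.1, 0.05, 0, 0],
    [0.575, 0.1, 0.05, 0, 0]
  ]
}}

```text
time_s: 14.9
ee_pos: [0.4805, -0.4408, 0.2236]
eef_rot: [3.142, -0.0, -3.034]
force: [0.1, 0.0, -0.4]
grip_width: 0.0404
grip_force: 9.7
```

```bash
python3 - <<'E'
from h import *
st();save('wrist','w8')
im=load('w8')[0]
for r in(316,324,332):print(r,''.join('Y' if v[0]>v[2]+25 else ('#' if sum(v)<330 else '.') for v in im[r,200:300].astype(int)))
E
```

```text
{'time_s': 14.9, 'ee_pos': [0.4805, -0.4408, 0.2236], 'eef_rot': [3.1416, -0.0, -3.0337], 'force': [0.1209, 0.0209, -0.3821], 'grip_width': 0.0404, 'grip_force': 9.7386, 'qpos': [-0.7986, 0.7094, 1.3548, -0.0, 1.0774, -2.4772]}
316 ................................#YYYYYYYYYYYYYYYYYYYYYYYYYYYYYYYYY##................................
324 ........................#......##YYYYYYYYYYYYYYYYYYYYYYYYYYYYYYYYY######.#####......................
332 ............................YYYYYYYYYYYYYYYYYYYYYYYYYYYYYYYYYYYYYYYYYYYYY#..........................
```

{"fn": "servo_tool", "kwargs": {
  "motion": [
    [0.575, 0, 0, 0.2, 0],
    [0.575, 0, 0, 0.4, 0],
    [0.575, 0, 0, 0.55, 0],
    [0.575, 0, 0, 0.7, 0],
    [0.575, 0, 0, 0.85, 0],
    [0.575, 0, 0, 1, 0],
    [0.575, 0, 0, 1.2, 0],
    [0.575, 0, 0, 1.4, 0],
    [0.575, 0, 0, 1.6, 0],
    [0.575, 0, 0, 1.8, 0],
    [0.575, 0, 0, 2, 0],
    [0.575, 0, 0, 2.2, 0],
    [0.575, 0, 0, 2.4, 0],
    [0.575, 0, 0, 2.4, 0]
  ]
}}

```text
time_s: 16.7
ee_pos: [0.4805, -0.4409, 0.2479]
eef_rot: [-3.141, 0.0, -3.034]
force: [-1.2, 0.3, -1.8]
grip_width: 0.0397
grip_force: 9.7
```

```bash
python3 - <<'E'
from h import *
st();save('wrist','w9');save('side','s9')
im=load('w9')[0]
for r in range(314,348,3):print(r,''.join('Y' if v[0]>v[2]+25 else ('#' if sum(v)<330 else '.') for v in im[r,200:300].astype(int)))
for f in('s7','s9'):
    s=load(f)[0].astype(int)[255:320,225:310];y=(s[...,0]>s[...,2]+60)&(s[...,0]>120);q=np.argwhere(y);print(f,q.min(0)+[255,225],q.max(0)+[255,225],len(q))
E
```

```text
{'time_s': 16.7, 'ee_pos': [0.4805, -0.4409, 0.2479], 'eef_rot': [-3.1413, 0.0002, -3.0337], 'force': [-1.1841, 0.2667, -1.7618], 'grip_width': 0.0397, 'grip_force': 9.7402, 'qpos': [-0.7986, 0.6786, 1.3438, -0.0, 1.1188, -2.4773]}
314 ...............................##YYYYYYYYYYYYYYYYYYYYYYYYYYYYYYYYY#.................................
317 .................................YYYYYYYYYYYYYYYYYYYYYYYYYYYYYYYYYY.................................
320 ...................######.....YYYYYYYYYYYYYYYYYYYYYYYYYYYYYYYYYYYYYYYYY.............................
323 .................########....YYYYYYYYYYYYYYYYYYYYYYYYYYYYYYYYYYYYYYYYYYY#...........................
326 ..................#######..YYYYYYYYYYYYYYYYYYYYYYYYYYYYYYYYYYYYYYYYYYYYYYY..........................
329 ..........................YYYYYYYYYYYYYYYYYYYYYYYYYYYYYYYYYYYYYYYYYYYYYYYYYY........................
332 .........................YYYYYYYYYYYYYYYYYYYYYYYYYYYYYYYYYYYYYYYYYYYYYYYYYYY........................
335 .........................YYYYYYYYYYYYYYYYYYYYYYYYYYYYYYYYYYYYYYYYYYYYYYYYYYY........................
338 .........................YYYYYYYYYYYYYYYYYYYYYYYYYYYYYYYYYYYYYYYYYYYYYYYYYYY........................
341 .........................YYYYYYYYYYYYYYYYYYYYYYYYYYYYYYYYYYYYYYYYYYYYYYYYYYY........................
344 .........................YYYYYYYYYYYYYYYYYYYYYYYYYYYYYYYYYYYYYYYYYYYYYYYYYYY........................
347 ..........................YYYYYYYYYYYYYYYYYYYYYYYYYYYYYYYYYYYYYYYYYYYYYYYY..........................
s7 [285 265] [305 275] 106
s9 [281 264] [302 275] 100
```

The bush is hanging on the jaws, level and centred. I'll lift further.

{"fn": "servo_tool", "kwargs": {
  "motion": [
    [0.575, 0, 0, 0.2, 0],
    [0.575, 0, 0, 0.5, 0],
    [0.575, 0, 0, 1, 0],
    [0.575, 0, 0, 1.5, 0],
    [0.575, 0, 0, 2, 0],
    [0.575, 0, 0, 2.5, 0],
    [0.575, 0, 0, 3, 0],
    [0.575, 0, 0, 3.5, 0],
    [0.575, 0, 0, 4, 0],
    [0.575, 0, 0, 4.5, 0],
    [0.575, 0, 0, 5, 0],
    [0.575, 0, 0, 5.5, 0],
    [0.575, 0, 0, 6, 0],
    [0.575, 0, 0, 6.5, 0],
    [0.575, 0, 0, 6.8, 0],
    [0.575, 0, 0, 7, 0],
    [0.575, 0, 0, 7, 0],
    [0.575, 0, 0, 7, 0],
    [0.575, 0, 0, 7, 0],
    [0.575, 0, 0, 7, 0]
  ]
}}

```text
time_s: 19.3
ee_pos: [0.4805, -0.4409, 0.3176]
eef_rot: [3.142, -0.0, -3.034]
force: [0.1, -0.6, -1.5]
grip_width: 0.0405
grip_force: 9.7
```

```bash
python3 - <<'E'
from h import *
st();save('wrist','w10');save('side','s10')
im=load('w10')[0]
for r in range(314,348,3):print(r,''.join('Y' if v[0]>v[2]+25 else ('#' if sum(v)<330 else '.') for v in im[r,200:300].astype(int)))
def cr(im,x,y,w,h,k):return cv2.resize(im[y:y+h,x:x+w],None,fx=k,fy=k,interpolation=cv2.INTER_CUBIC)
c=np.hstack([cr(load('s10')[0],225,235,80,75,5),cr(im,140,225,200,188//1,2)[:375] if 0 else cv2.resize(im,(400,375))])
cv2.imwrite('pics/f.png',c[:,:,::-1])
E
```

```text
{'time_s': 19.3, 'ee_pos': [0.4805, -0.4409, 0.3176], 'eef_rot': [3.1415, -0.0001, -3.0338], 'force': [0.1297, -0.5658, -1.513], 'grip_width': 0.0405, 'grip_force': 9.7398, 'qpos': [-0.7986, 0.6018, 1.2946, -0.0, 1.2453, -2.4772]}
314 ................................YYYYYYYYYYYYYYYYYYYYYYYYYYYYYYYYYY..................................
317 ................................#YYYYYYYYYYYYYYYYYYYYYYYYYYYYYYYYYY####..#..........................
320 ..............................YYYYYYYYYYYYYYYYYYYYYYYYYYYYYYYYYYYYYYYYY..#..........................
323 .............................YYYYYYYYYYYYYYYYYYYYYYYYYYYYYYYYYYYYYYYYYYY#...........................
326 ...........................YYYYYYYYYYYYYYYYYYYYYYYYYYYYYYYYYYYYYYYYYYYYYYY..........................
329 ..........................YYYYYYYYYYYYYYYYYYYYYYYYYYYYYYYYYYYYYYYYYYYYYYYYYY........................
332 .........................YYYYYYYYYYYYYYYYYYYYYYYYYYYYYYYYYYYYYYYYYYYYYYYYYYY........................
335 .........................YYYYYYYYYYYYYYYYYYYYYYYYYYYYYYYYYYYYYYYYYYYYYYYYYYY........................
338 .........................YYYYYYYYYYYYYYYYYYYYYYYYYYYYYYYYYYYYYYYYYYYYYYYYYYY........................
341 .........................YYYYYYYYYYYYYYYYYYYYYYYYYYYYYYYYYYYYYYYYYYYYYYYYYYY........................
344 .........................YYYYYYYYYYYYYYYYYYYYYYYYYYYYYYYYYYYYYYYYYYYYYYYYYYY........................
347 ..........................YYYYYYYYYYYYYYYYYYYYYYYYYYYYYYYYYYYYYYYYYYYYYYYY..........................
```

View pics/f.png

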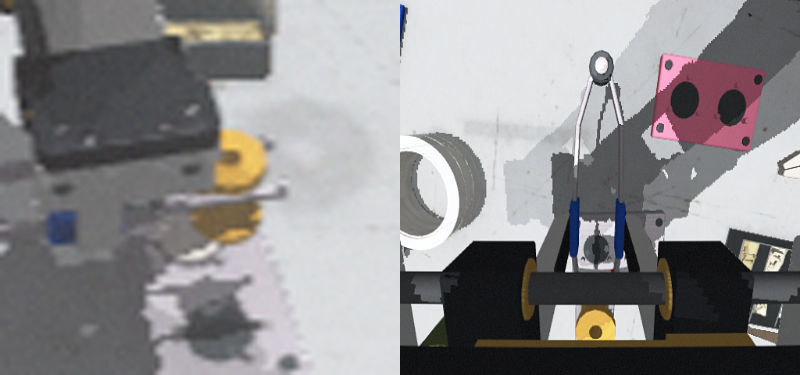

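The bush hangs level in the jaws (side crop about (240,190)). The white bush's foot shows in its nest behind the hand, and the grip width is 40.5 mm, which puts the jaws on the mark. I'm handing in.

```bash
python3 -c "
from station import ctrl
print(ctrl.hand_in())"
```

```text
the job is handed in; nothing more can be done
None
```

I handed the job in at about 19 s: the bronze bush hangs level in the tweezers with its neck about 0.12 m up, the jaws are on the red mark by grip width (40.5 mm over the sleeves, about 0.064 rad) and the white bush is still in its nest, but `hand_in` returned no verdict.

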